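# Release the reader's filter slide with the pin tool

## Robot

A 7-joint arm with a two-finger parallel gripper is mounted at the origin on the work surface. World frame = base frame: x ahead of the robot, y to its left, z up, the work surface at z = 0. Lengths are in m, angles in degrees, forces in N, time in s.
With the tool pointing down it reaches from about 0.35 to 0.9 m from the base axis. Payload 19.9 kg.
Tool frame: the origin (TCP) lies midway between the tips of the shut fingers; the grasp point (between the pads) lies 19 mm behind it (r.pinch_z is the distance from the TCP to the grasp point, in m); z points along the fingers, y is the line along which they close (so a half turn about z gives the same grasp; the last joint's range is limited). The gripper opens to 85 mm and grips with 20 to 120 N. Pads are 22 mm wide; open, the fingers measure 114 mm over their backs; the gripper's body (76 mm by 85 mm) begins 54 mm behind the grasp point. The pads swing forward as they close: fully open they stand 13 mm farther back than shut.
Start: joints at [70.961, 23.915, -0.59, 92.452, 0.269, 63.638, -3.037], TCP at [0.179, -0.599, 0.231] pointing down, gripper open.
Joint ranges: [-161.28, 161.28], [-22.2, 115.67], [-73.04, 71.86], [3.21, 147.25], [-68.34, 248.33], [10.77, 114.83], [-161.83, 161.83]. Speed limits (degrees/s): [108.29, 108.29, 136.94, 136.94, 172.46, 172.46, 172.46].

## Interface

Orientations are given as a 3x3 rotation matrix whose columns are the frame's x, y, z axes.
In Python, from rig import r gives the robot as it stands.
- The arm moves only by the shell command python3 -m inch 'ROWS' [FORCE]. ROWS is JSON, one flat list of numbers, 7 for each row, row after row: the closure, from 0 (fully open) to 1 (shut), then the shift along the tool's x, y, z normalised to -1 to 1, where 1 is 0.2 m, then the turn, a rotation vector about the tool's x, y, z normalised to -1 to 1, where 1 is 2 rad. A call has 1 to 8 rows; each row is the pose to reach, as a shift and turn from the pose commanded when the call began, along the tool's axes at that moment; what a row does not reach only later rows make up. A row lasts 1/12 s, in which the tool goes at most 41.7 mm and 7.16 degrees, less where a joint would pass 70% of its speed; a pose out of reach is approached as far as the arm can. A call with a number of a shift or a turn outside -1 to 1 is refused whole. A call with a gripper value outside its range is refused whole. The fingers move at their own pace and stop on an object; FORCE is the grip in N (left out, the last holds). Time passes only in rows, so rows that repeat a pose let the fingers close. It gives the time, the measured TCP pose, the force, the opening and the grip force at its end, in the units of the state.
- r.get_state(): the state, without advancing time (a new reading comes with each control period).
- r.get_image(name): name is "scene" or "top"; returns the picture (384x512x3 uint8, red, green, blue); there is no depth.
- r.camera_model(name): a dict with "fovy" (degrees; the focal length in pixels is half the picture's height over the tangent of half this angle, whatever the lens; pixels are square), "cx", "cy" (the principal point, pixels), "world_to_cam" (4x4, takes a point from world to camera coordinates). Camera axes: x right, y up, looking along -z (the intrinsics and any distortion apply to the point x, -y, -z); pixel columns grow to the right and rows downward; lengths in m; the calibration is good to about 2 mm. A picture is of the moment at which its call begins. camera_model takes no time and is no camera call.
- r.hand_in(): hands the job in; it is judged then, once.
The state is a dict: "t": time; "q": joint angles; "joint_vel": joint speeds; "joint_torque": joint torques, N m; "eef_pos": TCP position; "orientation": TCP orientation; "wrist_force": force on the tool from outside, world axes, zero at the start; "wrist_torque": the same for the moment, N m; "width": opening from 0.0 (shut) to 1.0 (fully open); "grip_force": force on a finger pad.
Only numpy, scipy, OpenCV 4.12 (cv2) and the standard library are available. Lean on these libraries where they do the work, as an engineer would, in place of code of your own. Each camera call takes 0.05 s, during which the arm holds its last target. There are 200 camera calls.

## Task

Take the pin tool from its forked stand, put its pin into the recess of the reader's filter slide, and with the pin holding the release button down at the bottom of the recess push the slide all the way out to its stop, so that its catch springs up and holds it there. Then hang the pin tool back upright in the fork of its stand, and leave the bottle, timer, dish and tube rack where they are.

Things in the scene. Friction and masses are not known exactly. Their poses are not given: they have to be found in the camera images.
- reader: Fixed bench instrument. Origin on the bench, under the step between its halves. On its own -y side: a white housing (180 mm in x, 190 in y, 90 high). On its +y side: a low grey deck (150 mm in x, 165 in y, 30 high) on which the filter slide runs out along the reader's own level +y axis, away from the housing.
- filter_slide (a joint): How far the slide is out, m: 0 home, 0.062 at the stop. About 1.5 N of friction, no spring. With the button up, the catch locks it at home (1 mm of play). If the button is let up on the way, it catches again at about 27 and 46 mm and must be pressed again; past about 58 mm it springs up and holds the slide out.
- recess_mouth (a point): Centre of the mouth of the round vertical recess, 14 mm across with a 3 mm chamfer, in the top of the 44 x 44 x 26 mm aluminium block at the outer end of the slide's steel tray (60 mm wide). 57 mm above the bench; moves with the slide; axes as the reader's. When home, the housing begins 45 mm from it.
- release_button (a joint): How far the release button is pressed down, m: 0 is up, 0.007 is the bottom of its travel. Pressed 4.5 mm or more it frees the slide (aim for 6 mm). The spring needs about 2 N to start and 6 N at the bottom.
- button_top (a point): Centre of the top face of the release button, a 12 mm black disc 12 mm below the recess's mouth when up. It moves with the button and the slide. Fingers do not fit into the recess.
- pin_handle (a point): Middle of the pin tool's handle, where to grip it: an upright round grey bar 18 mm in diameter, 60 mm long. From the tip up (136 mm, about 70 g): steel pin 6 mm in diameter and 70 mm long, round collar 32 mm in diameter and 6 mm thick, handle. z points along it from pin to handle. This point is 106 mm above the tip.
- pin_tip (a point): The lower end of the pin tool's pin, on its axis.
- pin_collar (a point): Centre of the underside of the pin tool's collar, on its axis, 70 mm above the tip. Hanging in the stand, it rests on the fork's top.
- fork (a point): On the fixed white stand: where the centre of the collar's underside belongs, on the fork's top, 85 mm above the bench. Two prongs, 10 mm thick, along the stand's x, with a 14 mm slot between; they end 32 mm away at the open -x side, and a post no higher than them closes the slot 22 mm away at +x. The pin hangs through the slot: lift it straight up, lower it straight down.
- bottle_mid (a point): Bystander: white bottle, 58 mm in diameter, 110 mm tall; middle of its height.
- timer_mid (a point): Bystander: white timer lying flat, 62 x 70 x 20 mm; its centre.
- dish_mid (a point): Bystander: clear covered round dish, 90 mm in diameter, 17 mm tall; its centre.
- rack_mid (a point): Bystander: white tube rack, 60 x 130 mm, 65 mm tall with its tubes; point 22 mm above the bench in its middle.
Things that resemble listed ones, but are neither listed nor needed, are in the scene too. Leave any brown or purple look-alike of the part that bears fork alone.

How it is judged:
By the outcome, as a careful person would: the job done as asked, in the order asked, and still so for the second after the job is handed in, with the robot touching nothing.
It also fails if it takes over 51 s, if anything falls off the work surface, if the arm or the gripper's body presses on something with over 40 N, if the wrist force passes 120 N, or if a joint passes its speed limit or range.

## Working session

There is one attempt and no reset: what is moved stays moved. The work goes in short steps, Python scripts to look and compute and a shell command to move; the robot and the scene stay as the last step left them, time stands still between calls to the robot, and variables do not carry over. Pictures are saved under pics/ and viewed, at most 10 in all, crops included, and the job is handed in when it is done.

```bash
mkdir -p pics; ls
python3 - <<'E'
from rig import r
import cv2,json
for n in("scene","top"):
    im=r.get_image(n); cv2.imwrite(f"pics/{n}0.png",im[:,:,::-1]); m=r.camera_model(n); print(n,{k:(v if not hasattr(v,'round') else v) for k,v in m.items()})
s=r.get_state(); print(s['t'],s['eef_pos'],s['orientation'],s['wrist_force'],r.pinch_z)
E
```

```text
pics
scene {'fovy': 55.216097913353714, 'cx': 256.2840106460286, 'cy': 186.4579074152755, 'world_to_cam': array([[-5.91963896e-01,  8.05964189e-01, -6.87584322e-04,
         3.73604268e-01],
       [-5.70396704e-01, -4.18341460e-01,  7.06850778e-01,
         2.06384551e-01],
       [ 5.69408769e-01,  4.18822336e-01,  7.07362358e-01,
        -1.58008946e+00],
       [ 0.00000000e+00,  0.00000000e+00,  0.00000000e+00,
         1.00000000e+00]])}
top {'fovy': 54.217714127730446, 'cx': 253.50061394827534, 'cy': 200.9159771094793, 'world_to_cam': array([[-0.01352922, -0.9998981 ,  0.00455602, -0.05325184],
       [ 0.99367639, -0.01293683,  0.11153417, -0.56719339],
       [-0.11146387,  0.00603618,  0.99375016, -1.35856865],
       [ 0.        ,  0.        ,  0.        ,  1.        ]])}
0.1 [ 0.17907762 -0.59848848  0.23074323] [[ 9.58030039e-01  2.86667567e-01 -3.86526453e-04]
 [ 2.86667815e-01 -9.58029535e-01  9.86945977e-04]
 [-8.73783560e-05 -1.05632859e-03 -9.99999438e-01]] [ 0.00788117  0.02240454 -0.06355665] 0.0187
```

View pics/scene0.png

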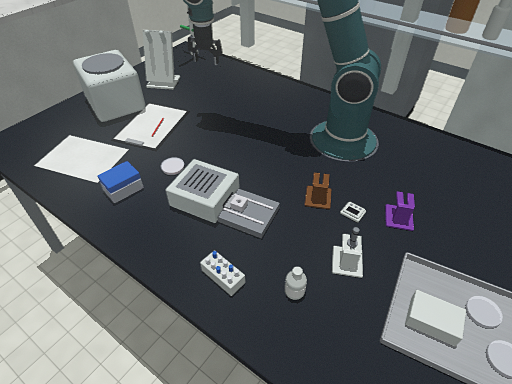

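View pics/top0.png

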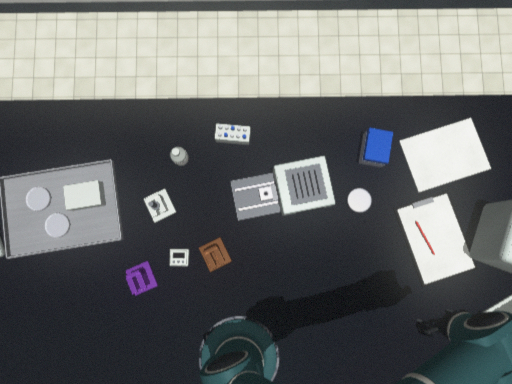

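The tool's stand could be the white one (scene 348,258; top 160,205), the brown look-alike (scene 319,190; top 215,254) or the purple one (scene 401,212; top 141,278). I choose the white one, which also holds the grey-handled tool. The reader's block is at scene (237,203), top (265,194). Next is a close crop to check the choice.

Run:
```python
import cv2,numpy as np
s=cv2.imread('pics/scene0.png');t=cv2.imread('pics/top0.png')
def c(i,x,y,w,h,k): return cv2.resize(i[y:y+h,x:x+w],None,fx=k,fy=k,interpolation=cv2.INTER_CUBIC)
a=np.hstack([c(s,325,220,50,60,5),c(s,205,175,80,60,5)])
b=np.hstack([c(t,140,185,40,40,6),c(t,228,155,68,67,6)[:240]]) if 0 else np.hstack([c(t,140,180,50,50,5),c(t,226,170,80,50,5)])
cv2.imwrite('pics/crop1.png',np.vstack([a,b]))
```

```text
(no output)
```

View pics/crop1.png

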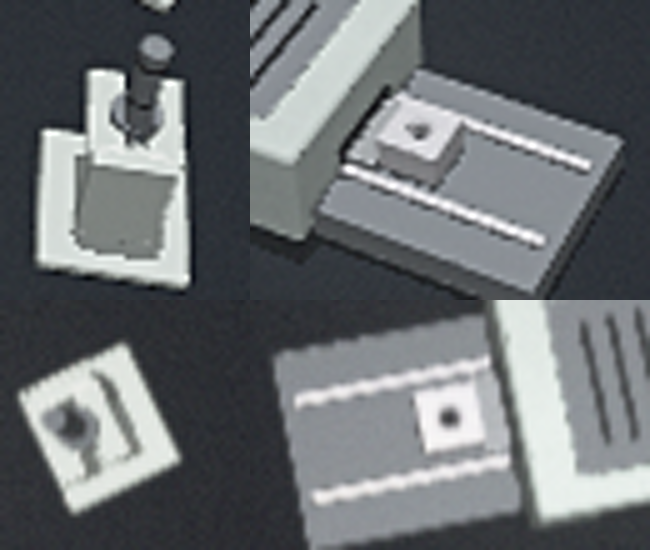

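The crop confirms the white stand holds the grey-handled tool: handle cap at scene (356,229), top (154,204). The recess is at scene (239,201), top (266,194), and the rails run toward -column, slightly +row in the top view.

```bash
cat > h.py <<'E'
import numpy as np
from rig import r
def ray(n,u,v):
    m=r.camera_model(n);f=192/np.tan(np.radians(m['fovy']/2));W=np.array(m['world_to_cam'])
    R,t=W[:3,:3],W[:3,3]
    return -R.T@t, R.T@np.array([(u-m['cx'])/f,-(v-m['cy'])/f,-1.])
def onz(n,u,v,z):
    o,d=ray(n,u,v);return o+d*(z-o[2])/d[2]
def tri(a,b):
    (o,d),(p,e)=ray('scene',*a),ray('top',*b)
    s=np.linalg.lstsq(np.c_[d,-e],p-o,rcond=None)[0];x,y=o+d*s[0],p+e*s[1]
    return (x+y)/2,np.linalg.norm(x-y)
def to_tool(target):   # normalised shift in tool axes from measured pose
    s=r.get_state();return np.array(s['orientation']).T@(np.array(target)-s['eef_pos'])/.2
E
python3 - <<'E'
from h import *
import cv2
np.set_printoptions(precision=4,suppress=True)
s=cv2.imread('pics/scene0.png');t=cv2.imread('pics/top0.png')
g=cv2.cvtColor(t,6).astype(float);gs=cv2.cvtColor(s,6).astype(float)
print(g[183:207,258:276:1].astype(int)[4:20]); 
print('stand top');print(g[193:218,146:170].astype(int))
print('scene handle');print(gs[224:254,344:366].astype(int))
print('recess',onz('scene',239,201,.055),onz('top',265.8,193.6,.055),tri((239,201),(265.8,193.6)))
print('cap',onz('scene',356.2,229.4,.151),onz('top',154,203.6,.151),tri((356.2,229.4),(154,203.6)))
print('collar scene',onz('scene',352.4,243,.091))
for a,b in(((300,403),(488,362)),((318,497),(508,462))):
    P=[onz('top',226+(x-250)/5,170+(y-300)/5,.033) for x,y in(b,a)];d=P[1]-P[0];print(P,np.degrees(np.arctan2(d[1],d[0])))
E
```

```text
[[141 155 161 170 180 170 188 217 223 227 224 230 227 190 180 182 184 172]
 [160 200 215 225 228 223 231 240 239 240 239 240 237 195 185 185 185 176]
 [150 229 239 240 241 240 240 241 240 242 241 241 239 208 184 184 185 177]
 [123 224 242 242 243 241 232 230 228 237 241 242 240 220 187 181 187 179]
 [136 202 239 242 243 235 205 178 173 211 235 241 239 227 190 183 183 179]
 [147 180 239 242 241 221 145 108 108 166 224 241 241 236 190 184 181 183]
 [144 162 238 243 242 210 105  67  73 125 212 240 243 238 195 182 184 185]
 [142 142 238 244 243 216 130  87  95 137 220 240 242 241 212 183 182 183]
 [138 119 227 243 242 235 202 166 176 192 235 242 242 240 220 186 182 183]
 [140 111 199 240 243 241 237 229 232 234 242 243 243 241 228 191 187 188]
 [145 132 180 240 245 244 243 242 243 242 242 242 241 239 224 192 186 186]
 [146 146 157 240 243 242 242 243 240 232 220 220 208 196 177 186 187 188]
 [143 141 133 235 232 222 221 208 195 181 164 161 151 140 143 185 187 193]
 [144 142 134 188 172 154 160 151 141 144 139 145 149 143 149 161 157 179]
 [144 148 145 140 135 132 142 148 144 150 153 158 
[... 5204 characters left out ...]
19 235 234 232 223 214 222 225
   60  41  49  48]
 [235 233 231 231 229 224 223 221 219 218 216 215 214 216 226 225 226 231
   80  40  46  50]
 [115 111 117 146 160 184 215 229 234 230 228 227 221 219 218 219 213 138
   83  34  46  49]]
recess [ 0.5914 -0.102   0.055 ] [ 0.5902 -0.1059  0.055 ] (array([ 0.5898, -0.105 ,  0.0519]), np.float64(0.0025787671579182176))
cap [0.5489 0.2906 0.151 ] [0.5483 0.2764 0.151 ] (array([0.5466, 0.284 , 0.144 ]), np.float64(0.012316839954400636))
collar scene [0.5516 0.2923 0.091 ]
[array([ 0.6347, -0.1366,  0.033 ]), array([0.6057, 0.0037, 0.033 ])] 101.69068743428237
[array([ 0.5596, -0.1499,  0.033 ]), array([ 0.5354, -0.009 ,  0.033 ])] 99.7323779413441
```

The handle's lit cap is at top (150.3,203.6), which puts the tool axis at about (0.549, 0.290). The recess is at about (0.591, -0.104), and the slide's direction is about 100.7°. The current tool yaw suits both places, so I'm moving now.

```bash
python3 -m inch '[0,0.76,-0.93,0,0,0,0, 0,0.76,-0.93,0,0,0,0, 0,0.76,-0.93,0,0,0,0, 0,0.76,-0.93,0,0,0,0, 0,0.76,-0.93,0,0,0,0, 0,0.76,-0.93,0,0,0,0, 0,0.76,-0.93,0,0,0,0]' 60
python3 -m inch '[0,0.76,-0.93,0,0,0,0, 0,0.76,-0.93,0,0,0,0, 0,0.76,-0.93,0,0,0,0, 0,0.76,-0.93,0,0,0,0, 0,0.76,-0.93,0,0,0,0, 0,0.76,-0.93,0,0,0,0, 0,0.76,-0.93,0,0,0,0]'
python3 -c "
from h import *
print(onz('top',150.3,203.6,.151),tri((356.2,229.4),(150.3,203.6)),r.get_state()['q'])"
```

```text
t: 0.68
eef_pos: [0.2739, -0.3718, 0.2313]
orientation: [[0.956, 0.293, 0.0], [0.293, -0.956, 0.001], [0.0, -0.001, -1.0]]
wrist_force: [1.2, -1.3, 0.6]
width: 1.0
grip_force: 0.0
t: 1.27
eef_pos: [0.3655, -0.1503, 0.2315]
orientation: [[0.956, 0.293, 0.001], [0.293, -0.956, 0.0], [0.001, -0.0, -1.0]]
wrist_force: [0.7, -0.4, 0.0]
width: 1.002
grip_force: 0.0
[0.54848435 0.28892053 0.151     ] (array([0.54834195, 0.28982304, 0.14988946]), np.float64(0.0012888551167676474)) [ 4.01287989e+01  3.21167757e-01 -2.21422937e+01  1.22070829e+02
  1.10237524e-01  5.76008190e+01 -5.50333055e+01]
```

```bash
python3 -m inch '[0,0.76,-0.92,0,0,0,0, 0,0.76,-0.92,0,0,0,0, 0,0.76,-0.92,0,0,0,0, 0,0.76,-0.92,0,0,0,0, 0,0.76,-0.92,0,0,0,0, 0,0.76,-0.92,0,0,0,0, 0,0.76,-0.92,0,0,0,0]'
python3 -m inch '[0,0.76,-0.92,0,0,0,0, 0,0.76,-0.92,0,0,0,0, 0,0.76,-0.92,0,0,0,0, 0,0.76,-0.92,0,0,0,0, 0,0.76,-0.92,0,0,0,0, 0,0.76,-0.92,0,0,0,0, 0,0.76,-0.92,0,0,0,0, 0,0.76,-0.92,0,0,0,0]'
python3 -c "
from h import *
print(to_tool([.5485,.290,.102]),r.get_state()['q'])"
```

```text
t: 1.85
eef_pos: [0.4578, 0.0701, 0.2314]
orientation: [[0.956, 0.292, 0.001], [0.292, -0.956, 0.002], [0.001, -0.002, -1.0]]
wrist_force: [-1.3, 0.8, -0.1]
width: 0.996
grip_force: 0.0
t: 2.52
eef_pos: [0.5492, 0.2858, 0.2303]
orientation: [[0.957, 0.289, -0.002], [0.289, -0.957, 0.0], [-0.002, -0.001, -1.0]]
wrist_force: [0.4, -0.9, -0.3]
width: 0.999
grip_force: 0.0
[ 0.00379321 -0.0202657   0.64159998] [  -2.44909693   27.89306563  -38.04091796   92.33239855   18.27169569
   66.22228254 -117.92593085]
```

```bash
python3 -m inch '[0,0.004,-0.02,0.2,0,0,0, 0,0.004,-0.02,0.35,0,0,0, 0,0.004,-0.02,0.5,0,0,0, 0,0.004,-0.02,0.6,0,0,0, 0,0.004,-0.02,0.64,0,0,0, 0,0.004,-0.02,0.64,0,0,0]'
python3 - <<'E'
from rig import r
import cv2,numpy as np
s=r.get_image('scene');t=r.get_image('top')
f=lambda i,x,y,w,h,k:cv2.resize(i[y:y+h,x:x+w],None,fx=k,fy=k,interpolation=2)
cv2.imwrite('pics/a.png',np.hstack([f(s,305,180,90,90,4),f(t,110,160,90,90,4)])[:,:,::-1])
E
```

```text
t: 3.02
eef_pos: [0.5485, 0.287, 0.1018]
orientation: [[0.958, 0.286, -0.002], [0.286, -0.958, -0.001], [-0.003, 0.001, -1.0]]
wrist_force: [-0.6, 0.4, 0.7]
width: 1.0
grip_force: 0.0
```

View pics/a.png

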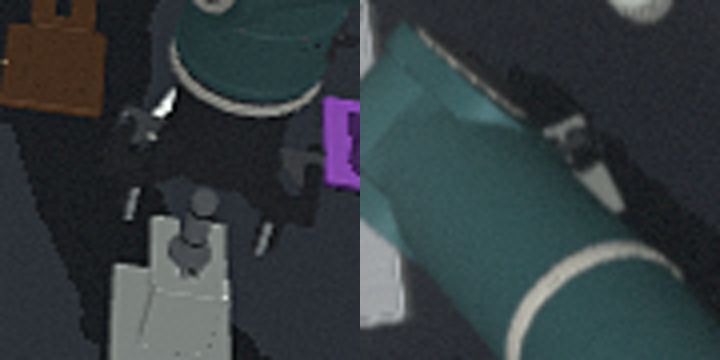

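The scene crop shows the handle (200,205) centred between the open fingers (135,205 and 265,240), just above the collar. I'm closing on it.

```bash
python3 -m inch '[0.5,0,-0.01,0,0,0,0, 0.8,0,-0.01,0,0,0,0, 1,0,-0.01,0,0,0,0, 1,0,-0.01,0,0,0,0, 1,0,-0.01,0,0,0,0, 1,0,-0.01,0,0,0,0, 1,0,-0.01,0,0,0,0, 1,0,-0.01,0,0,0,0]' 60
```

```text
t: 3.78
eef_pos: [0.5487, 0.2905, 0.1036]
orientation: [[0.958, 0.287, 0.0], [0.287, -0.958, 0.0], [0.0, -0.0, -1.0]]
wrist_force: [-2.1, -0.2, 6.3]
width: 0.2
grip_force: 58.4
```

```bash
python3 -m inch '[1,0,0,-0.05,0,0,0, 1,0,0,-0.15,0,0,0, 1,0,0,-0.3,0,0,0, 1,0,0,-0.42,0,0,0, 1,0,0,-0.5,0,0,0, 1,0,0,-0.5,0,0,0, 1,0,0,-0.5,0,0,0]'
python3 - <<'E'
from h import *
import cv2
s=r.get_image('scene');t=r.get_image('top')
f=lambda i,x,y,w,h,k:cv2.resize(i[y:y+h,x:x+w],None,fx=k,fy=k,interpolation=2)
cv2.imwrite('pics/b.png',np.hstack([f(s,315,170,80,100,5),f(t,215,160,70,100,5)])[:,:,::-1])
print(to_tool([.591,-.104,.2]))
E
```

```text
t: 4.37
eef_pos: [0.5488, 0.2906, 0.2043]
orientation: [[0.958, 0.287, 0.001], [0.287, -0.958, 0.0], [0.001, -0.0, -1.0]]
wrist_force: [-0.3, 0.4, -1.4]
width: 0.199
grip_force: 58.4
[-0.36001315  1.94948035  0.01420532]
```

View pics/b.png

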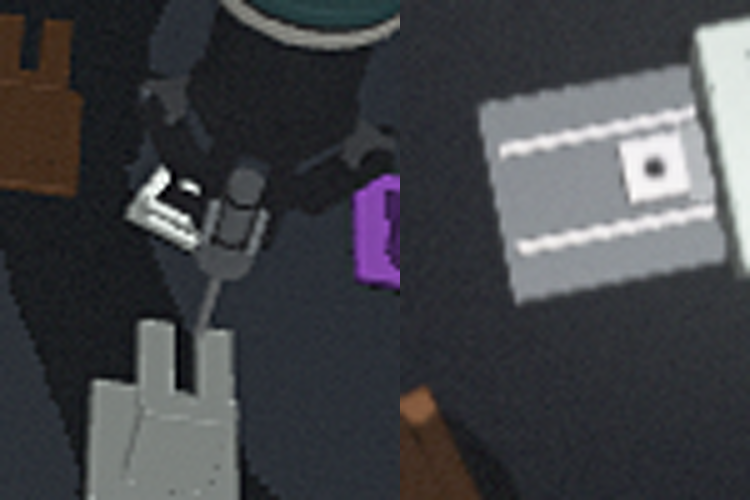

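The tool is lifted clear: cap at crop (247,175), collar at (228,262), pin tip near (203,330). I'll compare that with a vertical tool's projection while moving to the reader.

```bash
cat >> h.py <<'E'
def proj(n,p):
    m=r.camera_model(n);f=192/np.tan(np.radians(m['fovy']/2));c=np.array(m['world_to_cam'])@np.r_[p,1]
    return np.array([m['cx']-f*c[0]/c[2],m['cy']+f*c[1]/c[2]])
E
python3 -c "
from h import *
for z in(.1157,.1857,.2517): print((proj('scene',[.5488,.2906,z])-[315,170])*5)"
python3 -m inch '[1,-0.18,0.975,0,0,0,0, 1,-0.18,0.975,0,0,0,0, 1,-0.18,0.975,0,0,0,0, 1,-0.18,0.975,0,0,0,0, 1,-0.18,0.975,0,0,0,0, 1,-0.18,0.975,0,0,0,0]'
python3 -m inch '[1,-0.18,0.975,0,0,0,0, 1,-0.18,0.975,0,0,0,0, 1,-0.18,0.975,0,0,0,0, 1,-0.18,0.975,0,0,0,0, 1,-0.18,0.975,0,0,0,0, 1,-0.18,0.975,0,0,0,0, 1,-0.18,0.975,0,0,0,0, 1,-0.18,0.975,0,0,0,0]'
python3 - <<'E'
from h import *
import cv2
s=r.get_image('scene')
f=lambda i,x,y,w,h,k:cv2.resize(i[y:y+h,x:x+w],None,fx=k,fy=k,interpolation=2)
cv2.imwrite('pics/c.png',f(s,195,135,100,100,6)[:,:,::-1])
S=r.get_state();p=S['eef_pos'];print(p,to_tool([.591,-.104,.2]),S['q'])
for z in(-.0886,-.0186,.047): print((proj('scene',p+np.array([0,0,z]))-[195,135])*6)
print((proj('scene',[.591,-.104,.057])-[195,135])*6)
E
```

```text
[194.42141715 334.92047159]
[218.15180435 257.7225921 ]
[242.75012313 177.70122405]
t: 4.97
eef_pos: [0.5705, 0.0855, 0.2019]
orientation: [[0.96, 0.279, -0.002], [0.279, -0.96, -0.003], [-0.003, 0.002, -1.0]]
wrist_force: [0.0, -0.7, 0.1]
width: 0.197
grip_force: 58.6
t: 5.63
eef_pos: [0.5911, -0.103, 0.2025]
orientation: [[0.958, 0.287, -0.001], [0.287, -0.958, 0.001], [-0.001, -0.001, -1.0]]
wrist_force: [-0.2, 0.8, -1.1]
width: 0.192
grip_force: 58.7
[ 0.59116466 -0.10245312  0.20277758] [-0.00300897  0.00718308  0.01388243] [ 31.90282193  26.34045358 -32.92600462  96.90805844  15.87432129
  61.52100183 -79.21118785]
[259.91110163 321.98848047]
[255.20267639 228.27820676]
[250.40881261 132.86747716]
[261.51091408 391.64757495]
```

View pics/c.png

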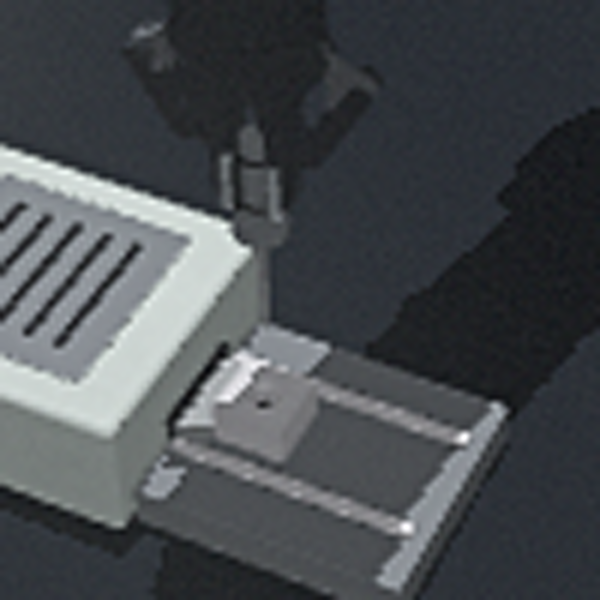

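The scene crop shows the pin at about (265,300) above the block, with the recess at (265,402). Both sit about 1 px right of prediction, so their relative alignment is within about 3 mm. I'll shift slightly and lower.

```bash
python3 -m inch '[1,0.005,0.017,0.08,0,0,0, 1,0.005,0.017,0.16,0,0,0, 1,0.005,0.017,0.22,0,0,0, 1,0.005,0.017,0.26,0,0,0, 1,0.005,0.017,0.28,0,0,0, 1,0.005,0.017,0.3,0,0,0, 1,0.005,0.017,0.31,0,0,0, 1,0.005,0.017,0.31,0,0,0]' 100
```

```text
t: 6.35
eef_pos: [0.5934, -0.1067, 0.1413]
orientation: [[0.958, 0.287, 0.0], [0.287, -0.958, 0.0], [0.0, 0.0, -1.0]]
wrist_force: [-0.5, 0.7, -0.9]
width: 0.182
grip_force: 97.4
```

```bash
python3 -m inch '[1,0,0,0.015,0,0,0, 1,0,0,0.03,0,0,0, 1,0,0,0.04,0,0,0, 1,0,0,0.05,0,0,0, 1,0,0,0.06,0,0,0, 1,0,0,0.068,0,0,0, 1,0,0,0.068,0,0,0, 1,0,0,0.068,0,0,0]'
```

```text
t: 7.02
eef_pos: [0.5935, -0.1068, 0.1278]
orientation: [[0.958, 0.287, 0.0], [0.287, -0.958, -0.0], [0.0, 0.0, -1.0]]
wrist_force: [-0.8, -0.5, 4.1]
width: 0.186
grip_force: 97.5
```

About 5 N of spring force means roughly 5.3 mm pressed. I'll press a touch more and push along the slide direction (tool 0.104, -0.995).

```bash
python3 -m inch '[1,0,0,0.004,0,0,0, 1,0.002,-0.02,0.004,0,0,0, 1,0.005,-0.05,0.004,0,0,0, 1,0.008,-0.08,0.004,0,0,0, 1,0.011,-0.11,0.004,0,0,0, 1,0.015,-0.14,0.004,0,0,0, 1,0.018,-0.17,0.004,0,0,0, 1,0.018,-0.17,0.004,0,0,0]'
```

```text
t: 7.68
eef_pos: [0.5868, -0.0712, 0.127]
orientation: [[0.958, 0.288, -0.0], [0.288, -0.958, 0.001], [0.0, -0.001, -1.0]]
wrist_force: [-0.0, 2.1, 5.8]
width: 0.181
grip_force: 97.4
```

```bash
python3 -m inch '[1,0.003,-0.03,0,0,0,0, 1,0.006,-0.06,0,0,0,0, 1,0.009,-0.09,0,0,0,0, 1,0.012,-0.11,0,0,0,0, 1,0.014,-0.13,0,0,0,0, 1,0.015,-0.14,0,0,0,0, 1,0.015,-0.14,0,0,0,0, 1,0.015,-0.14,0,0,0,0]'
python3 -m inch '[1,0.001,-0.01,0,0,0,0, 1,0.002,-0.015,0,0,0,0, 1,0.002,-0.02,0,0,0,0, 1,0.002,-0.02,0,0,0,0, 1,0.002,-0.02,0,0,0,0]'
python3 - <<'E'
from h import *
import cv2
s=r.get_image('scene')
f=lambda i,x,y,w,h,k:cv2.resize(i[y:y+h,x:x+w],None,fx=k,fy=k,interpolation=2)
cv2.imwrite('pics/d.png',f(s,195,135,100,100,6)[:,:,::-1])
E
```

```text
t: 8.35
eef_pos: [0.5817, -0.045, 0.1268]
orientation: [[0.958, 0.287, -0.0], [0.287, -0.958, 0.001], [-0.0, -0.001, -1.0]]
wrist_force: [-0.7, 1.5, 5.2]
width: 0.186
grip_force: 97.6
t: 8.77
eef_pos: [0.5811, -0.0416, 0.1269]
orientation: [[0.958, 0.287, -0.0], [0.287, -0.958, 0.0], [-0.0, -0.0, -1.0]]
wrist_force: [0.2, -2.3, 5.7]
width: 0.189
grip_force: 97.7
```

View pics/d.png

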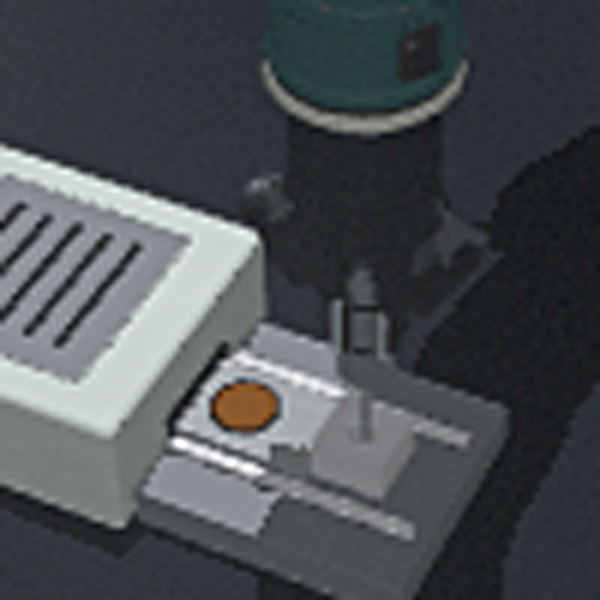

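The slide is running out with the pin in the recess (365,435) and the tray's brown filter now showing (245,408). I'll push on gently until the stop shows in the force.

```bash
python3 -m inch '[1,0.001,-0.01,0,0,0,0, 1,0.002,-0.02,0,0,0,0, 1,0.002,-0.02,0,0,0,0, 1,0.002,-0.02,0,0,0,0]'
python3 -m inch '[1,0.001,-0.01,0,0,0,0, 1,0.002,-0.02,0,0,0,0, 1,0.002,-0.02,0,0,0,0, 1,0.002,-0.02,0,0,0,0]'
```

```text
t: 9.15
eef_pos: [0.5804, -0.0382, 0.1269]
orientation: [[0.958, 0.286, 0.0], [0.286, -0.958, -0.001], [-0.0, 0.001, -1.0]]
wrist_force: [0.8, -6.4, 3.7]
width: 0.187
grip_force: 98.3
t: 9.48
eef_pos: [0.5799, -0.0364, 0.1269]
orientation: [[0.959, 0.285, 0.001], [0.285, -0.959, -0.003], [-0.0, 0.003, -1.0]]
wrist_force: [3.3, -16.1, 3.1]
width: 0.186
grip_force: 100.8
```

At the stop (16 N). I'll ease off the load and lift the pin straight out.

```bash
python3 -m inch '[1,-0.002,0.015,0,0,0,0, 1,-0.002,0.018,-0.01,0,0,0, 1,-0.002,0.018,-0.05,0,0,0, 1,-0.002,0.018,-0.1,0,0,0, 1,-0.002,0.018,-0.2,0,0,0, 1,-0.002,0.018,-0.3,0,0,0, 1,-0.002,0.018,-0.36,0,0,0, 1,-0.002,0.018,-0.36,0,0,0]'
python3 - <<'E'
from h import *
import cv2
s=r.get_image('scene')
f=lambda i,x,y,w,h,k:cv2.resize(i[y:y+h,x:x+w],None,fx=k,fy=k,interpolation=2)
cv2.imwrite('pics/e.png',f(s,195,135,100,100,6)[:,:,::-1])
print(to_tool([.5487,.2905,.2043]))
E
```

```text
t: 10.15
eef_pos: [0.581, -0.0366, 0.2009]
orientation: [[0.958, 0.287, 0.003], [0.287, -0.958, 0.0], [0.003, 0.001, -1.0]]
wrist_force: [-0.3, -0.4, -0.3]
width: 0.189
grip_force: 97.8
[ 0.31780193 -1.61335273 -0.02488345]
```

View pics/e.png

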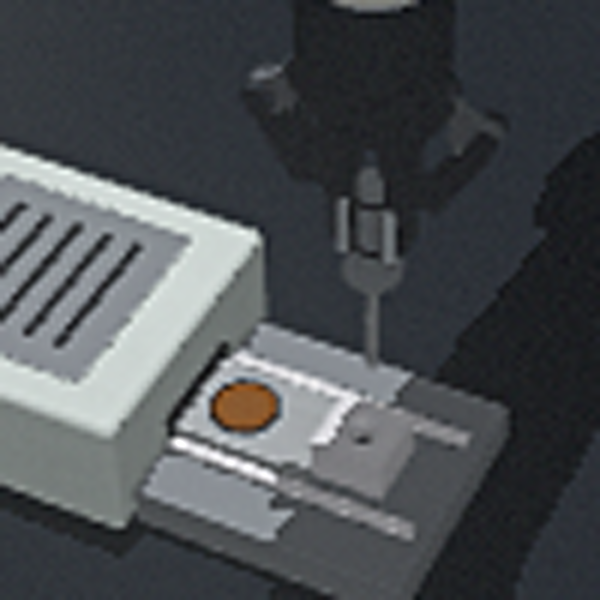

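The pin is out and straight (370,330), and the recess is now at (362,437) versus (264,403) at home. I'll compute the slide's travel from that.

Run:
```python
from h import *
import cv2
a=cv2.imread('pics/c.png',0);
P=lambda x,y:onz('scene',195+x/6,135+y/6,.055)
p,q=P(264,403),P(362,437);print(p,q,np.linalg.norm(p-q))
for s in(.046,.062):
    d=np.array([-.186,.983,0])*s; print(s,(proj('scene',p+d)-[195,135])*6)
# top view now
t=r.get_image('top');cv2.imwrite('pics/t1.png',t[:,:,::-1])
g=cv2.cvtColor(t,7).astype(int);print(g[178:212:1,236:268])
```

```text
[ 0.59561399 -0.09866343  0.055     ] [ 0.58353269 -0.03884628  0.055     ] 0.06102499206397033
0.046 [337.19486715 429.23062568]
0.062 [363.04817053 438.49559671]
[[81 81 81 ... 88 89 92]
 [82 81 78 ... 92 90 94]
 [79 80 80 ... 93 94 97]
 ...
 [63 65 68 ... 78 77 75]
 [65 65 64 ... 76 74 75]
 [62 65 66 ... 78 77 76]]
```

61 mm agrees with the stop at 62 mm. Returning to the stand.

```bash
python3 -m inch '[1,0.16,-0.8,-0.02,0,0,0, 1,0.16,-0.8,-0.02,0,0,0, 1,0.16,-0.8,-0.02,0,0,0, 1,0.16,-0.8,-0.02,0,0,0, 1,0.16,-0.8,-0.02,0,0,0, 1,0.16,-0.8,-0.02,0,0,0]'
python3 -m inch '[1,0.158,-0.81,-0.01,0,0,0, 1,0.158,-0.81,-0.01,0,0,0, 1,0.158,-0.81,-0.01,0,0,0, 1,0.158,-0.81,-0.01,0,0,0, 1,0.158,-0.81,-0.01,0,0,0, 1,0.158,-0.81,-0.01,0,0,0, 1,0.158,-0.81,-0.01,0,0,0, 1,0.158,-0.81,-0.01,0,0,0]'
python3 - <<'E'
from h import *
import cv2
s=r.get_image('scene')
f=lambda i,x,y,w,h,k:cv2.resize(i[y:y+h,x:x+w],None,fx=k,fy=k,interpolation=2)
cv2.imwrite('pics/f.png',np.hstack([f(cv2.imread('pics/b.png')[:,:,::-1],0,0,400,500,1),f(s,315,170,80,100,5)])[:,:,::-1])
print(to_tool([.5487,.2905,.1045]))
E
```

```text
t: 10.75
eef_pos: [0.5638, 0.1278, 0.2016]
orientation: [[0.957, 0.291, -0.002], [0.291, -0.957, 0.001], [-0.002, -0.001, -1.0]]
wrist_force: [-0.2, -1.8, -0.6]
width: 0.187
grip_force: 97.9
t: 11.42
eef_pos: [0.5494, 0.2875, 0.2041]
orientation: [[0.959, 0.284, -0.001], [0.284, -0.959, -0.001], [-0.001, 0.001, -1.0]]
wrist_force: [0.5, -0.1, 0.5]
width: 0.186
grip_force: 97.9
[ 0.00090783 -0.01538238  0.49931366]
```

View pics/f.png

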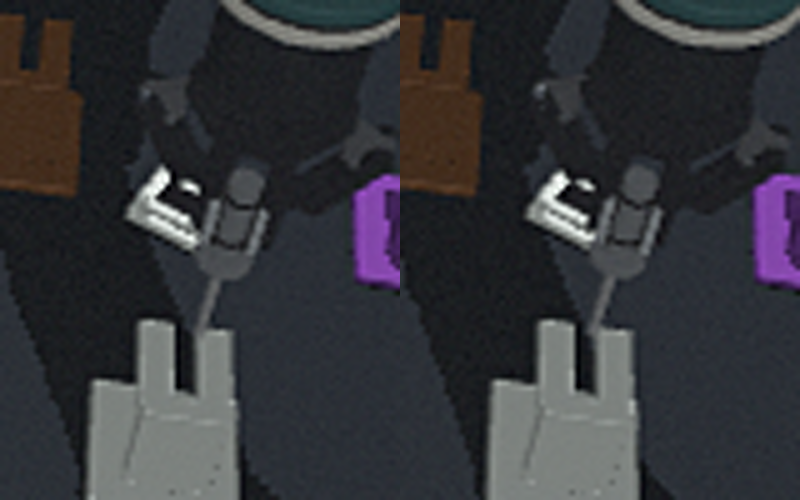

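The tool sits in the grip just as at lift-off (left), only 3 mm short in y. I'll correct that, settle and check.

```bash
python3 -m inch '[1,0,-0.01,0.05,0,0,0, 1,0,-0.01,0.05,0,0,0, 1,0,-0.01,0.05,0,0,0, 1,0,-0.01,0.05,0,0,0]'
python3 -c "
from h import *
print(to_tool([.5487,.2905,.1045]))"
```

```text
t: 11.8
eef_pos: [0.5483, 0.2911, 0.1947]
orientation: [[0.958, 0.286, -0.0], [0.286, -0.958, -0.0], [-0.0, -0.0, -1.0]]
wrist_force: [-0.6, 0.0, -0.7]
width: 0.187
grip_force: 97.9
[0.00107877 0.00357342 0.45117947]
```

```bash
python3 -m inch '[1,0.001,0.003,0.08,0,0,0, 1,0.001,0.003,0.16,0,0,0, 1,0.001,0.003,0.24,0,0,0, 1,0.001,0.003,0.32,0,0,0, 1,0.001,0.003,0.38,0,0,0, 1,0.001,0.003,0.42,0,0,0, 1,0.001,0.003,0.435,0,0,0, 1,0.001,0.003,0.435,0,0,0]'
```

```text
t: 12.47
eef_pos: [0.5485, 0.2909, 0.1076]
orientation: [[0.958, 0.287, -0.001], [0.287, -0.958, -0.0], [-0.001, -0.0, -1.0]]
wrist_force: [-0.4, -0.6, 0.1]
width: 0.184
grip_force: 97.9
```

```bash
python3 -m inch '[1,0,0,0.01,0,0,0, 1,0,0,0.015,0,0,0, 1,0,0,0.02,0,0,0, 1,0,0,0.02,0,0,0, 1,0,0,0.02,0,0,0]' 30
```

```text
t: 12.88
eef_pos: [0.5487, 0.291, 0.1041]
orientation: [[0.958, 0.287, 0.0], [0.287, -0.958, 0.0], [0.0, -0.0, -1.0]]
wrist_force: [1.0, -0.6, -0.0]
width: 0.187
grip_force: 97.9
```

```bash
python3 -m inch '[1,0,0,0.003,0,0,0, 1,0,0,0.006,0,0,0, 1,0,0,0.008,0,0,0, 1,0,0,0.008,0,0,0, 1,0,0,0.008,0,0,0]'
```

```text
t: 13.3
eef_pos: [0.549, 0.2911, 0.1036]
orientation: [[0.958, 0.287, 0.001], [0.287, -0.958, -0.0], [0.001, 0.0, -1.0]]
wrist_force: [-5.1, -5.1, 17.7]
width: 0.186
grip_force: 100.2
```

Seated (17.7 N). I'll open slowly, then retreat straight up.

```bash
python3 -m inch '[1,0,0,-0.004,0,0,0, 0.7,0,0,-0.004,0,0,0, 0.6,0,0,-0.004,0,0,0, 0.4,0,0,-0.004,0,0,0, 0.2,0,0,-0.004,0,0,0, 0,0,0,-0.004,0,0,0, 0,0,0,-0.004,0,0,0, 0,0,0,-0.004,0,0,0]'
python3 -m inch '[0,0,0,-0.1,0,0,0, 0,0,0,-0.25,0,0,0, 0,0,0,-0.4,0,0,0, 0,0,0,-0.55,0,0,0, 0,0,0,-0.7,0,0,0, 0,0,0,-0.8,0,0,0, 0,0,0,-0.8,0,0,0]'
python3 -m inch '[0,-0.6,0.7,0,0,0,0, 0,-0.6,0.7,0,0,0,0, 0,-0.6,0.7,0,0,0,0, 0,-0.6,0.7,0,0,0,0, 0,-0.6,0.7,0,0,0,0, 0,-0.6,0.7,0,0,0,0, 0,-0.6,0.7,0,0,0,0]'
python3 - <<'E'
from h import *
import cv2
s=r.get_image('scene');t=r.get_image('top')
f=lambda i,x,y,w,h,k:cv2.resize(i[y:y+h,x:x+w],None,fx=k,fy=k,interpolation=2)
a=np.hstack([f(s,325,215,50,70,4),f(s,205,165,80,70,4)])
b=cv2.resize(t[110:290,110:310],None,fx=2.6,fy=2.6); b=cv2.resize(b,(520,320))
cv2.imwrite('pics/g.png',np.vstack([a,b])[:,:,::-1])
E
```

```text
t: 13.97
eef_pos: [0.5486, 0.291, 0.1031]
orientation: [[0.958, 0.287, -0.0], [0.287, -0.958, 0.0], [-0.0, -0.0, -1.0]]
wrist_force: [0.3, 1.1, 0.5]
width: 0.999
grip_force: 0.0
t: 14.55
eef_pos: [0.5497, 0.292, 0.2676]
orientation: [[0.958, 0.287, 0.005], [0.287, -0.958, 0.003], [0.006, -0.001, -1.0]]
wrist_force: [0.6, 0.5, -0.1]
width: 1.004
grip_force: 0.0
t: 15.13
eef_pos: [0.4738, 0.1215, 0.2632]
orientation: [[0.959, 0.285, 0.001], [0.285, -0.959, -0.001], [0.0, 0.001, -1.0]]
wrist_force: [0.3, 0.7, 0.3]
width: 1.004
grip_force: 0.0
```

View pics/g.png

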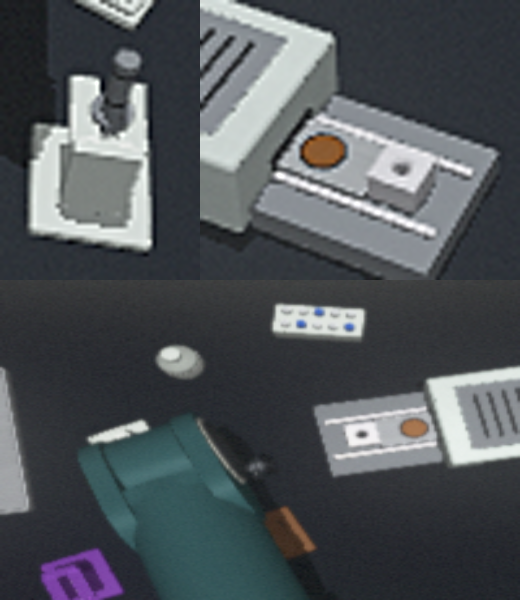

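The tool hangs upright in the white fork (125,60 to 115,120). The slide is fully out (recess at 401,168), and the bottle, rack and look-alikes are undisturbed.

```bash
python3 -c "
from rig import r
print(r.hand_in())"
```

```text
the job is handed in; nothing more can be done
None
```

I pushed the slide out to its stop (about 61 mm by camera, with the force rising to 16 N), hung the pin tool back upright in the white fork, and handed the job in; I judged the catch's hold from the travel rather than testing it.

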